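Lay a straightedge along a receipt printer's tear bar

ROBOT

A 6-joint arm with a two-finger parallel gripper is mounted at the origin on the work surface. World frame = base frame: x ahead of the robot, y to its left, z up, the work surface at z = 0. Lengths are in m, angles in degrees, forces in N, time in s.
With the tool pointing down it reaches from about 0.375 to 0.9 m from the base axis. Payload 3.1 kg.
Tool frame: the origin (TCP) lies at the very end of the fingers, on their centre line; the grasp point (between the pads) lies 19 mm behind it; z points along the fingers, y is the line along which they close (so a half turn about z gives the same grasp; the last joint's range is limited). The gripper opens to 87 mm and grips with 3 to 60 N. Pads are 19 mm wide; open, the fingers measure 117 mm over their backs; the gripper's body (75 mm by 190 mm) begins 51 mm behind the grasp point.
Start: joints at [66.091, 30.224, 82.088, -0, 67.689, -10.227], TCP at [0.148, 0.607, 0.223] pointing down, gripper open.
Joint ranges: [-176.69, 176.69], [-43.24, 126.21], [12.49, 139.97], [-82, 262], [0, 151.66], [-163.58, 163.58]. Speed limits (degrees/s): [159.86, 159.86, 180, 180, 180, 180].

INTERFACE

Orientations are given as a 3x3 rotation matrix whose columns are the frame's x, y, z axes.
In Python, from rig import readout, viewer, ticket gives the robot as it stands.
- The arm moves only by the tool send_rows, never from a script. Its argument "moves" is a list of rows, each a list of 6 numbers: the shift along the tool's x, y, z in units of 250 mm (1.0 is 250 mm), then the turn, a rotation vector about the tool's x, y, z in units of 90 degrees (1.0 is 90 degrees). A call has 1 to 12 rows; each row is the pose to reach, as a shift and turn from the pose commanded when the call began, along the tool's axes at that moment; what a row does not reach only later rows make up. A row lasts 1/10 s, in which the tool goes at most 50 mm and 8.59 degrees, less where a joint would pass 70% of its speed; a pose out of reach is approached as far as the arm can. A call with a number of a shift or a turn outside -1 to 1 is refused whole. A call with a gripper value outside its range is refused whole. "grip" is the opening, from 0 (shut) to 1 (fully open), set as the call begins (left out, the last holds). The fingers move at their own pace and stop on an object; the grip force is fixed at half the most. Time passes only in rows, so rows that repeat a pose let the fingers close. It gives the time, the measured TCP pose, the force, the opening and the grip force at its end, in the units of the state.
- readout.read_state(): the state, without advancing time (a new reading comes with each control period).
- viewer.capture(name): name is "side" or "top"; returns (picture, depth): 384x512x3 uint8, red, green, blue; 384x512 float32, m along the optical axis (not along the pixel's ray), 0 where there is no reading.
- viewer.camera_info(name): a dict with "fx", "fy", "cx", "cy" (pixels), "R" (3x3) and "t" (3): a world point X has camera coordinates R X + t. Camera axes: x right, y down, z forward; pixel columns grow to the right and rows downward; lengths in m; the calibration is good to about 2 mm. A picture is of the moment at which its call begins. camera_info takes no time and is no camera call.
- ticket.hand_in(): hands the job in; it is judged then, once.
The state is a dict: "time_s": time; "joint_positions": joint angles; "qvel": joint speeds; "tau": joint torques, N m; "position": TCP position; "tcp_rot": TCP orientation; "force": force on the tool from outside, world axes, zero at the start; "moment": the same for the moment, N m; "opening": opening from 0.0 (shut) to 1.0 (fully open); "grasp_force": force on a finger pad.
Only numpy, scipy, OpenCV 4.12 (cv2) and the standard library are available. Lean on these libraries where they do the work, as an engineer would, in place of code of your own. Each camera call takes 0.05 s, during which the arm holds its last target. There are 200 camera calls.

TASK

The receipt printer's tear bar has to be checked for bow: pick up the aluminium straightedge from the desk by its orange grip and lay it, without dropping it, flat on the printer's sloping teal deck, with one long edge flush along the steel tear bar and centred on it. Let go and leave it lying there. Leave the paper roll, the cup and the screwdriver alone.

Things in the scene. Friction and masses are not known exactly. Their poses are not given: they have to be found in the camera images.
- straightedge: Loose aluminium straightedge, 0.2 kg: flat blade 200 mm long (x), 50 mm wide (y), 6 mm thick, with an upright orange grip rib along the middle of its top, 100 mm long (x), 14 mm thick (y), reaching 34 mm above the underside. Origin: centre of the underside; z up through the rib. Both long edges serve alike. Starts flat on the desk, left or right of the printer.
- deck: Teal deck of the fixed grey printer, sloping 30 deg, low end to the robot's right. Origin: on the deck at the foot of the tear bar's inner face, mid-bar, 50 mm above the desk. x up the slope, y along the bar, z normal. Deck x 0 to 110, y +-125 mm; steel bar 230 mm long (y), x -6 to 0, 9 mm high. Housing above it 123 mm high. Flush: straightedge origin at deck x 25, z 0 mm, its x on y.
- paper_roll: Bystander: loose white paper roll standing on end on the desk beside the printer, 60 mm diameter, 57 mm high. Origin: centre of its underside.
- cup: Bystander: loose black cup on the desk beside the printer, 72 mm across the rim, 85 mm high. Origin: centre of its underside.
- screwdriver: Bystander: loose screwdriver lying on the desk on the side of the printer where the straightedge is not. Origin: middle of its underside, x along its length.

How it is judged (in metres and radians):
On the way:
1. The straightedge is set down, not dropped: while the fingers still hold it, its underside lies on the deck (middle within 5 mm of the surface, within 6 degrees of flat on it) for 0.2 s (contact force between the fingers and straightedge above 1 N and z of straightedge in the frame of deck between -0.003 and 0.005 m and x of straightedge in the frame of deck between 0.015 and 0.09 m and y of straightedge in the frame of deck between -0.08 and 0.08 m and angle between the z axis of straightedge and the z axis of deck, either way round below 0.105 rad), for 0.2 s.
At the end, for the whole second after the job is handed in: Straightedge released, at rest, rib up, flat on the deck (within 2 mm, 2 degrees), a long edge flush along the tear bar: gap at its middle under 2 mm, parallel within 1.1 degrees, centred along the bar within 25 mm. Roll, cup and screwdriver not moved over 20 mm (x of straightedge in the frame of deck between 0.022 and 0.027 m and y of straightedge in the frame of deck between -0.025 and 0.025 m and z of straightedge in the frame of deck between -0.002 and 0.002 m and angle between the x axis of straightedge and the y axis of deck, either way round below 0.02 rad and angle between the z axis of straightedge and the z axis of deck, either way round below 0.035 rad and angle between straightedge's own z axis and vertical below 0.7 rad and linear speed of straightedge below 0.01 m/s and angular speed of straightedge below 0.05 rad/s); the robot touches nothing.
It fails at once if The paper roll is moved more than 20 mm (distance of paper_roll from where it was at the start of the episode above 0.02 m).
It fails at once if The cup is moved more than 20 mm (distance of cup from where it was at the start of the episode above 0.02 m).
It fails at once if The screwdriver is moved more than 20 mm (distance of screwdriver from where it was at the start of the episode above 0.02 m).
It also fails if it takes over 42 s, if anything falls off the work surface, if the arm or the gripper's body presses on something with over 40 N, if the wrist force passes 120 N, or if a joint passes its speed limit or range.

## Working session

There is one attempt and no reset: what is moved stays moved. The work goes in short steps, Python scripts to look and compute and a tool call to move; the robot and the scene stay as the last step left them, time stands still between calls to the robot, and variables do not carry over. Pictures are saved under pics/ and viewed, at most 10 in all, crops included, and the job is handed in when it is done.

Besides the shell and the picture viewer there is one more tool, called after "Request:" as name(argument=value, ...), one argument or row to a line, values as JSON. send_rows: Moves the arm, as the interface text tells. Shifts and turns lie within -1 to 1; 1 stands for 250 mm of shift or 90 degrees of turn. Its arguments: {"type":"object","properties":{"moves":{"type":"array"},"grip":{"type":"number"}},"required":["moves"]}

```bash
ls; mkdir -p pics
python3 - <<'E'
from rig import readout, viewer
import cv2, numpy as np
for n in ("top","side"):
    p,d=viewer.capture(n); cv2.imwrite(f"pics/{n}0.png",p[:,:,::-1]); np.save(f"{n}0.npy",d)
    print(n,viewer.camera_info(n))
s=readout.read_state(); print(s)
E
```

```text
pics
top {'fx': 352.96497223233524, 'fy': 352.96497223233524, 'cx': 253.67811632564886, 'cy': 194.5940550788545, 'R': array([[ 0.01727027, -0.99968296, -0.01832263],
       [-0.9882616 , -0.01428517, -0.15210175],
       [ 0.15179179,  0.02073439, -0.98819499]]), 't': array([0.01339967, 0.56495883, 0.85597693])}
side {'fx': 462.94889062947806, 'fy': 462.94889062947806, 'cx': 261.30754440686684, 'cy': 193.61763232426625, 'R': array([[-0.77165654, -0.63603781, -0.00144352],
       [-0.44870631,  0.54598713, -0.70750315],
       [ 0.4507869 , -0.54530171, -0.70670872]]), 't': array([0.44411405, 0.30534371, 0.78670348])}
{'time_s': 0.1, 'joint_positions': array([ 6.60910180e+01,  3.02745470e+01,  8.21478032e+01,  1.38693657e-03,
        6.76897117e+01, -1.02279593e+01]), 'qvel': array([-0.00486189, -0.01169918, -0.12865546, -0.11241453,  0.00052425,
       -0.08121386]), 'tau': array([-1.00390691e-04, -4.40984988e+01, -1.77151144e+01,  6.34862948e-02,
        5.34083485e-02, -3.67207099e-05]), 'position': array([0.14752744, 0.60667202, 0.22166665]), 'tcp_rot': array([[-9.71625183e-01,  2.36524509e-01, -8.13148619e-04],
       [ 2.36525618e-01,  9.71623624e-01, -1.77894153e-03],
       [ 3.69311137e-04, -1.92079486e-03, -9.99998087e-01]]), 'force': array([ 0.32053938, -1.04432607, -0.71665085]), 'moment': array([-0.02709498,  0.0433525 , -0.00679485]), 'grasp_force': 0.0, 'opening': 0.9960788954432841}
```

View pics/top0.png

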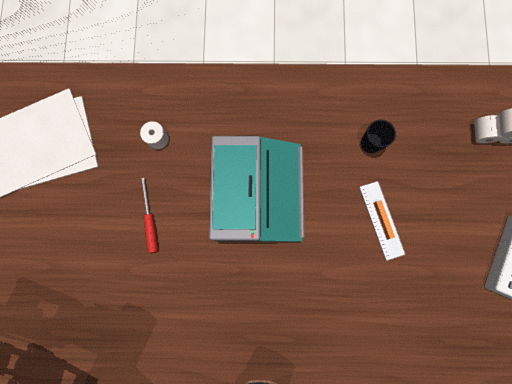

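View pics/side0.png

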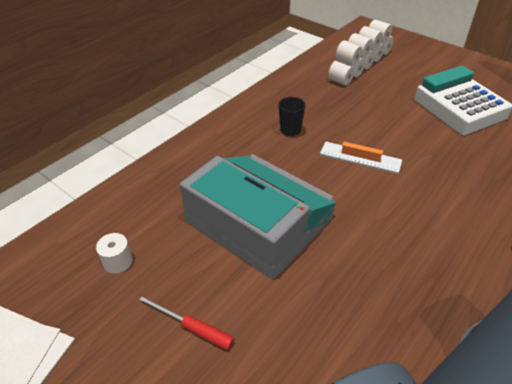

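The top view shows the straightedge at about (382,220) with its orange grip running (376,202)–(392,238). The printer covers (210–302, 136–242), with the deck at columns 262–300 and the bar near column 300. The cup is at (378,137), the roll at (154,134) and the screwdriver at (150,215). Next I'll measure these with depth.

```bash
cat > h.py <<'E'
import numpy as np, cv2
from rig import viewer
def cloud(n,d):
    c=viewer.camera_info(n); v,u=np.mgrid[0:384,0:512]
    P=np.stack([(u-c['cx'])/c['fx']*d,(v-c['cy'])/c['fy']*d,d],-1)
    return (P-c['t'])@c['R']          # R^T (P-t)
def proj(n,X):
    c=viewer.camera_info(n); q=np.asarray(X)@c['R'].T+c['t']
    return np.stack([c['fx']*q[...,0]/q[...,2]+c['cx'],c['fy']*q[...,1]/q[...,2]+c['cy']],-1)
def rect(P): return cv2.minAreaRect(P[:,:2].astype(np.float32)*1000)
E
python3 - <<'E'
from h import *
np.set_printoptions(precision=4,suppress=True)
for n in ("top","side"):
    d=np.load(n+"0.npy"); W=cloud(n,d); p=cv2.imread(f"pics/{n}0.png")
    h=cv2.cvtColor(p,cv2.COLOR_BGR2HSV); H,S,V=h[...,0],h[...,1],h[...,2]
    ok=(d>0)&(np.abs(W[...,0]-.55)<.3)&(np.abs(W[...,1])<.5)
    # orange
    reg=(W[...,1]<-.2)if 0 else ok
    org=ok&(H>7)&(H<18)&(S>190)&(V>170)
    wh=ok&(S<60)&(V>170)&(W[...,2]<.02)&(W[...,1]>-.6)
    top=org&(W[...,2]>.028)
    print(n,"orange",org.sum(),top.sum(),rect(W[top]),W[org][:,2].max(),np.median(W[top],0))
    for nm,m in(("white",wh&(np.abs(W[...,1]-W[top][:,1].mean())<.14)),):
        print(nm,m.sum(),rect(W[m]),np.median(W[m][:,2]))
    teal=ok&(H>75)&(H<95)&(S>120)
    Q=W[teal]; s=Q[Q[:,2]<.12]
    # deck plane RANSAC-lite: z within .055-.105
    s=Q[(Q[:,2]>.06)&(Q[:,2]<.100)]
    A=np.c_[s[:,:2],np.ones(len(s))]
    for _ in range(4):
        k,*_r=np.linalg.lstsq(A,s[:,2],rcond=None); r=s[:,2]-A@k; g=np.abs(r)<.004; s,A=s[g],A[g]
    nn=np.array([-k[0],-k[1],1]);nn/=np.linalg.norm(nn)
    print("deck n",nn,"tilt",np.degrees(np.arccos(nn[2])),"k",k,len(s),"az",np.degrees(np.arctan2(nn[1],nn[0])),rect(s),s.min(0),s.max(0))
    t=Q[Q[:,2]>.13]; print("housing top",rect(t) if len(t) else 0, np.median(t[:,2]) if len(t) else 0)
    tab=ok&(W[...,2]<.01)&(W[...,2]>-.01)&(S>80)&(H<15); print("table z",np.median(W[tab][:,2]))
    cu=ok&(W[...,2]>.04)&(V<60)&(W[...,1]<-.1);print("cup",rect(W[cu]) if cu.sum() else 0,W[cu][:,2].max())
p=cv2.imread("pics/top0.png")[125:255,200:415]
cv2.imwrite("pics/c1.png",cv2.resize(p,None,fx=3.7,fy=3.7,interpolation=cv2.INTER_CUBIC))
E
```

```text
Traceback (most recent call last):
ValueError: zero-size array to reduction operation maximum which has no identity
```

Run:
```python
from h import *
np.set_printoptions(precision=4,suppress=True)
for n,pts in(("top",[(384,220),(382,215),(371,200),(378,137),(285,190),(300,190),(235,160),(330,200)]),("side",[(362,152),(292,115),(270,190),(390,163),(320,215)])):
    d=np.load(n+"0.npy"); W=cloud(n,d); p=cv2.imread(f"pics/{n}0.png"); h=cv2.cvtColor(p,cv2.COLOR_BGR2HSV)
    for u,v in pts: print(n,u,v,d[v,u],W[v,u],h[v,u])
p=cv2.imread("pics/top0.png")[125:265,200:415]
cv2.imwrite("pics/c1.png",cv2.resize(p,None,fx=3.7,fy=3.7,interpolation=cv2.INTER_CUBIC))
```

```text
top 384 220 0.8943063 [ 0.506  -0.3088  0.0325] [ 13 171 243]
top 382 215 0.89293605 [ 0.5183 -0.303   0.0359] [ 13 173 246]
top 371 200 0.92881614 [ 0.5604 -0.2859  0.0064] [130   3 243]
top 378 137 0.9554669 [ 0.7331 -0.3107  0.0054] [109  58  35]
top 285 190 0.8720386 [ 0.5731 -0.0554  0.0706] [ 87 141 134]
top 300 190 0.8826705 [ 0.5755 -0.0936  0.0594] [144   9 135]
top 235 160 0.8315651 [0.6342 0.0661 0.1235] [ 86 131 161]
top 330 200 0.93674976 [ 0.5597 -0.1796  0.0005] [ 10 143 112]
side 362 152 1.1624448 [ 0.5009 -0.307   0.0247] [ 11 183 135]
side 292 115 1.1905624 [ 0.6916 -0.2651  0.0742] [135  19  27]
side 270 190 0.9284165 [0.5334 0.0234 0.1216] [ 87 151 145]
side 390 163 1.1611605 [ 0.4339 -0.3357  0.0059] [  0   0 233]
side 320 215 0.9678224 [ 0.4466 -0.0366  0.0569] [ 86 142  77]
```

View pics/c1.png

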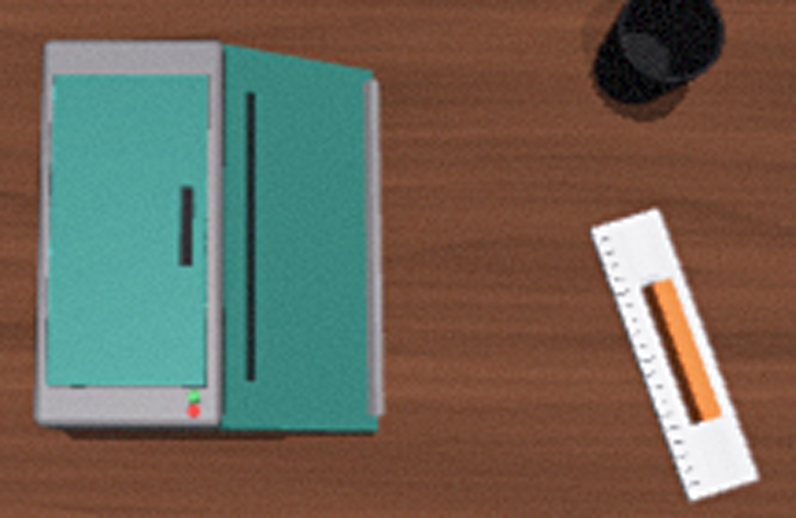

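The enlarged crop shows the bar from about (300,147) to (302,236) in full-picture pixels. The rib's orange top runs from about (378,201) to (392,238), and its dark side faces left. Now the fit.

Run:
```python
from h import *
np.set_printoptions(precision=4,suppress=True)
for n in("top","side"):
    d=np.load(n+"0.npy"); W=cloud(n,d); p=cv2.imread(f"pics/{n}0.png"); h=cv2.cvtColor(p,cv2.COLOR_BGR2HSV);H,S,V=h[...,0],h[...,1],h[...,2]
    X,Y,Z=W[...,0],W[...,1],W[...,2]
    ok=(d>0)&(X>.38)&(X<.8)
    box=ok&(Y<-.24)&(Y>-.40)&(X<.64)
    org=box&(H>6)&(H<20)&(S>140)&(Z>.02)
    top=org&(Z>.030) if n=="top" else org
    wh=box&((S<50)&(V>150)|org)
    print(n,"rib",top.sum(),rect(W[top]),np.median(Z[top]),"blade",rect(W[wh]),wh.sum(), np.median(Z[wh&~org]))
    teal=ok&(H>78)&(H<95)&(S>100)&(Z<.102)&(Z>.055)&(Y<-.0)&(Y>-.15)
    s=W[teal]
    for _ in range(5):
        A=np.c_[s[:,:2],np.ones(len(s))];k=np.linalg.lstsq(A,s[:,2],rcond=None)[0]; s=s[np.abs(s[:,2]-A@k)<.005]
    nn=np.array([-k[0],-k[1],1]);nn/=np.linalg.norm(nn)
    print("deck",len(s),nn,"tilt",np.degrees(np.arccos(nn[2])),"az",np.degrees(np.arctan2(nn[1],nn[0])),k,rect(s))
    ho=ok&(Z>.112)&(Y>-.1)&(Y<.15); print("housing",rect(W[ho]),np.median(Z[ho]))
    bar=ok&(S<45)&(Z>.045)&(Z<.075)&(Y<-.06)&(Y>-.14); b=W[bar]
    print("bar",len(b),rect(b),np.median(b,0)); f=np.polyfit(b[:,0],b[:,1],1);print(f, np.sort(b[:,0])[[2,-3]])
    cup=ok&(V<70)&(X>.62)&(Y<-.2)&(Y>-.45)&(Z>.03);print("cup",rect(W[cup]),Z[cup].max())
```

```text
top rib 209 ((508.4377746582031, -310.8096923828125), (96.7138900756836, 14.692140579223633), 18.588483810424805) 0.03441192343561576 blade ((509.2023010253906, -313.4270324707031), (203.78782653808594, 55.50886535644531), 18.2821102142334) 1467 0.006220663664301713
deck 3069 [ 0.005  -0.4994  0.8663] tilt 29.963104931516774 az -89.42899898644734 [-0.0057  0.5765  0.1058] ((573.9151000976562, -44.44585037231445), (88.85250854492188, 250.08090209960938), 89.99159240722656)
housing ((571.4830932617188, 66.88165283203125), (247.8825225830078, 116.66083526611328), 0.8069477677345276) 0.12249127771088064
bar 321 ((577.2103271484375, -95.3665542602539), (232.02015686035156, 9.456007957458496), 0.6755452752113342) [ 0.5691 -0.0941  0.0564]
[ 0.0092 -0.1003] [0.4614 0.6875]
cup ((717.4135131835938, -290.22381591796875), (67.95016479492188, 70.21704864501953), 45.578433990478516) 0.08857219373154221
side rib 307 ((504.81854248046875, -312.2699279785156), (99.15830993652344, 20.24146842956543), 18.046733856201172) 0.031611629620577716 blade ((507.7017822265625, -315.2859191894531), (204.92262268066406, 64.10309600830078), 19.06424331665039) 1084 0.0055913730964350416
deck 1135 [ 0.0031 -0.4973  0.8676] tilt 29.82421715324976 az -89.63829208350734 [-0.0036  0.5733  0.1047] ((568.7562255859375, -48.419715881347656), (78.8817367553711, 249.01138305664062), 88.2078857421875)
housing ((569.3516845703125, 65.3950424194336), (251.06204223632812, 119.5603256225586), 0.5966732501983643) 0.12160420775973074
bar 419 ((571.7119140625, -95.16845703125), (249.5259246826172, 23.68917465209961), 4.652134895324707) [ 0.5626 -0.0946  0.0544]
[ 0.0104 -0.1006] [0.4564 0.6853]
cup ((713.8250732421875, -291.995361328125), (65.4356460571289, 73.99858093261719), 37.71677780151367) 0.08705903183046772
```

The two views agree. The straightedge is at about (0.508, -0.312) with its x axis at azimuth 18.3°. The deck origin is about (0.573, -0.0915, 0.05), with the bar at azimuth about 0.55°. I'll plan the transfer at height, going round the base.

```bash
cat > plan.py <<'E'
import numpy as np
from scipy.spatial.transform import Rotation as Ro
from rig import readout
np.set_printoptions(precision=4,suppress=True)
D0=np.array([.573,-.0915,.05]); yaw=np.radians(.55)
bx=np.array([np.cos(yaw),np.sin(yaw),0]); up=np.array([-np.sin(yaw),np.cos(yaw),0])
DX=np.cos(np.pi/6)*up+np.array([0,0,.5]); DY=-bx; DZ=np.cross(DX,DY)
RD=np.c_[DX,DY,DZ]
def down(az):  # tool y azimuth, deg
    a=np.radians(az); y=np.array([np.cos(a),np.sin(a),0]); z=np.array([0,0,-1.]); return np.c_[np.cross(y,z),y,z]
def deckR(): # tool y down-slope, z into the deck
    y=-DX; z=-DZ; return np.c_[np.cross(y,z),y,z]
def row(pos,R,frm=None):
    s=readout.read_state() if frm is None else None
    p0,R0=(s['position'],s['tcp_rot']) if s else frm
    d=R0.T@(np.asarray(pos)-p0); w=Ro.from_matrix(R0.T@R).as_rotvec(degrees=True)
    return np.r_[d/.25,w/90]
E
python3 - <<'E'
from plan import *
s=readout.read_state()
print(row([.5,.2,.23],down(10)))
print(row([.52,-.05,.24],down(-30),([.5,.2,.23],down(10))))
print(row([.508,-.312,.15],down(-71.7),([.5,.2,.23],down(10))))
print(RD)
E
```

```text
[-1.7546 -1.2471 -0.0316 -0.0012  0.0005  0.7369]
[-0.9987 -0.0949 -0.04    0.      0.      0.4444]
[-2.0224 -0.3241  0.32    0.      0.      0.9078]
[[-0.0083 -1.      0.0048]
 [ 0.866  -0.0096 -0.5   ]
 [ 0.5    -0.      0.866 ]]
```

Request:
send_rows(
  moves=[
    [-0.16,-0.11,0,0,0,0.07],
    [-0.32,-0.22,0,0,0,0.14],
    [-0.48,-0.34,-0.01,0,0,0.21],
    [-0.64,-0.46,-0.02,0,0,0.28],
    [-0.8,-0.57,-0.02,0,0,0.35],
    [-0.88,-0.62,-0.02,0,0,0.37],
    [-0.88,-0.62,-0.02,0,0,0.37],
  ],
)

```text
time_s: 0.8
position: [0.327, 0.4024, 0.2274]
tcp_rot: [[-0.679, 0.735, 0.0], [0.735, 0.679, -0.001], [-0.001, -0.001, -1.0]]
force: [-0.8, -0.5, 0.2]
opening: 1.001
grasp_force: 0.0
```

Run:
```python
from plan import *
s=readout.read_state();print(s['position'],s['tcp_rot'][:,1],s['joint_positions'])
print(row([.5,.2,.23],down(10)))
```

```text
[0.327  0.4024 0.2274] [ 0.7345  0.6786 -0.0005] [38.5687 21.6994 96.9074 -0.0505 61.4207 -4.1409]
[-1.0643 -0.041  -0.0098 -0.0002  0.0006  0.3637]
```

Request:
send_rows(
  moves=[
    [-0.18,0,0,0,0,0.06],
    [-0.36,-0.01,0,0,0,0.12],
    [-0.54,-0.02,0,0,0,0.18],
    [-0.72,-0.03,-0.01,0,0,0.24],
    [-0.9,-0.04,-0.01,0,0,0.3],
    [-1,-0.04,-0.01,0,0,0.36],
  ],
)

```text
time_s: 1.4
position: [0.4898, 0.2136, 0.23]
tcp_rot: [[-0.18, 0.984, 0.001], [0.984, 0.18, -0.0], [-0.0, 0.001, -1.0]]
force: [1.0, 0.9, -0.1]
opening: 1.0
grasp_force: 0.0
```

Request:
send_rows(
  moves=[
    [-0.18,-0.02,0,0,0,0.08],
    [-0.36,-0.04,0,0,0,0.16],
    [-0.54,-0.05,0,0,0,0.24],
    [-0.72,-0.07,-0.02,0,0,0.32],
    [-0.9,-0.09,-0.03,0,0,0.4],
    [-1,-0.1,-0.03,0,0,0.45],
  ],
)

```text
time_s: 2.0
position: [0.5103, -0.0373, 0.2378]
tcp_rot: [[0.502, 0.865, 0.001], [0.865, -0.502, -0.001], [0.0, 0.001, -1.0]]
force: [0.4, 0.3, -0.2]
opening: 0.998
grasp_force: 0.0
```

Run:
```python
from plan import *
s=readout.read_state();print(s['position'],s['tcp_rot'][:,1],s['joint_positions'])
print(row([.508,-.312,.15],down(-71.7)))
```

```text
[ 0.5103 -0.0373  0.2378] [ 0.8646 -0.5024  0.0012] [-16.7059  20.359   97.1732  -0.013   62.3986  13.4604]
[-0.9546  0.5435  0.3516  0.0007 -0.0003  0.4616]
```

Request:
send_rows(
  moves=[
    [-0.16,0.09,0.02,0,0,0.08],
    [-0.32,0.18,0.06,0,0,0.16],
    [-0.48,0.27,0.12,0,0,0.24],
    [-0.64,0.36,0.18,0,0,0.32],
    [-0.8,0.46,0.25,0,0,0.39],
    [-0.9,0.51,0.31,0,0,0.44],
    [-0.955,0.544,0.35,0,0,0.462],
    [-0.955,0.544,0.35,0,0,0.462],
    [-0.955,0.544,0.35,0,0,0.462],
  ],
)

```text
time_s: 2.9
position: [0.5087, -0.3083, 0.1499]
tcp_rot: [[0.947, 0.32, -0.001], [0.32, -0.947, 0.002], [-0.0, -0.002, -1.0]]
force: [-0.1, 0.2, -0.1]
opening: 1.0
grasp_force: 0.0
```

Run:
```python
from plan import *
from h import *
s=readout.read_state();print(s['position'],s['tcp_rot'],s['joint_positions'])
print(row([.508,-.312,.010],down(-71.7)))
p,d=viewer.capture("side"); 
cv2.imwrite("pics/s1.png",cv2.resize(p[60:220,250:460,::-1],None,fx=3.7,fy=3.7,interpolation=cv2.INTER_CUBIC))
p,d=viewer.capture("top"); W=cloud("top",d);h=cv2.cvtColor(p,cv2.COLOR_RGB2HSV);H,S=h[...,0],h[...,1]
o=(d>0)&(H>6)&(H<20)&(S>140)&(W[...,2]>.028)&(W[...,2]<.04)&(W[...,1]<-.2); print(o.sum(), rect(W[o]) if o.sum()>3 else 0)
```

```text
[ 0.5087 -0.3083  0.1499] [[ 0.9475  0.3198 -0.0009]
 [ 0.3198 -0.9475  0.0018]
 [-0.0003 -0.002  -1.    ]] [-41.9957  33.117   90.3857   0.0522  56.6058  29.3235]
[-0.0072  0.0143  0.5595 -0.0013  0.0002  0.0039]
11 ((641.49365234375, -293.5247802734375), (180.743408203125, 35.757041931152344), 9.366303443908691)
```

View pics/s1.png

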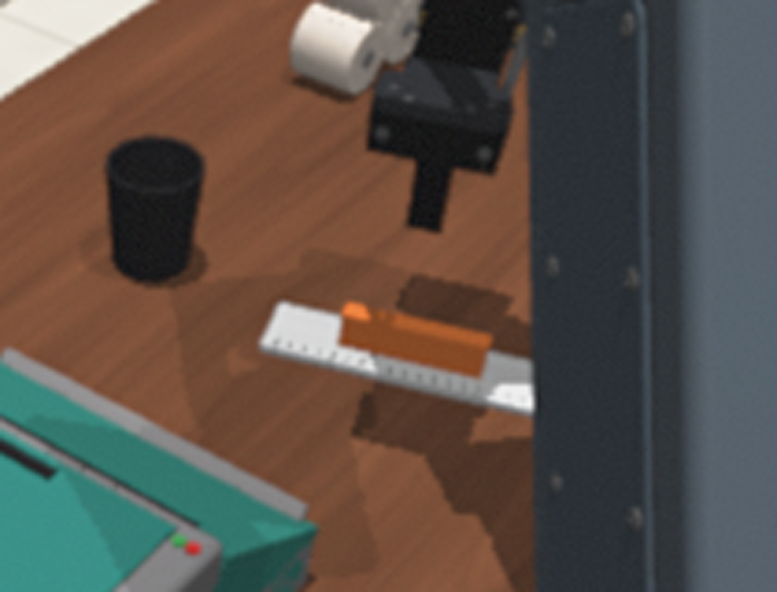

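The crop shows the gripper above the rib, with the cup at (155,210) well clear and the arm link to the right. I'll descend and close.

Request:
send_rows(
  moves=[
    [0,0,0.1,0,0,0],
    [-0.007,0.014,0.2,0,0,0.004],
    [-0.007,0.014,0.3,0,0,0.004],
    [-0.007,0.014,0.4,0,0,0.004],
    [-0.007,0.014,0.47,0,0,0.004],
    [-0.007,0.014,0.52,0,0,0.004],
    [-0.007,0.014,0.545,0,0,0.004],
    [-0.007,0.014,0.557,0,0,0.004],
    [-0.007,0.014,0.557,0,0,0.004],
    [-0.007,0.014,0.557,0,0,0.004],
  ],
)

```text
time_s: 4.0
position: [0.5086, -0.3143, 0.0116]
tcp_rot: [[0.95, 0.312, 0.001], [0.312, -0.95, -0.001], [0.001, 0.001, -1.0]]
force: [-0.4, -0.8, 1.0]
opening: 0.996
grasp_force: 0.0
```

Request:
send_rows(
  grip=0.0,
  moves=[
    [0,0,0,0,0,0],
    [0,0,0,0,0,0],
    [0,0,0,0,0,0],
    [0,0,0,0,0,0],
    [0,0,0,0,0,0],
    [0,0,0,0,0,0],
    [0,0,0,0,0,0],
    [0,0,0,0,0,0],
    [0,0,0,0,0,0],
    [0,0,0,0,0,0],
  ],
)

```text
time_s: 5.0
position: [0.5081, -0.314, 0.0108]
tcp_rot: [[0.95, 0.312, -0.0], [0.312, -0.95, -0.0], [-0.0, 0.0, -1.0]]
force: [0.1, -0.2, -0.4]
opening: 0.175
grasp_force: 0.7
```

Request:
send_rows(
  moves=[
    [0,0,0,0,0,0],
    [0,0,0,0,0,0],
    [0,0,0,0,0,0],
    [0,0,0,0,0,0],
  ],
)

```text
time_s: 5.4
position: [0.508, -0.3138, 0.0108]
tcp_rot: [[0.95, 0.312, -0.0], [0.312, -0.95, 0.0], [-0.0, -0.0, -1.0]]
force: [-0.1, 0.2, 0.4]
opening: 0.157
grasp_force: 30.0
```

Request:
send_rows(
  moves=[
    [0,0,-0.02,0,0,0],
    [0,0,-0.08,0,0,0],
    [0,0,-0.18,0,0,0],
    [0,0,-0.3,0,0,0],
    [0,0,-0.42,0,0,0],
    [0,0,-0.54,0,0,0],
    [0,0,-0.64,0,0,0],
    [0,0,-0.7,0,0,0],
    [0,0,-0.72,0,0,0],
    [0,0,-0.72,0,0,0],
  ],
)

```text
time_s: 6.4
position: [0.5082, -0.3141, 0.192]
tcp_rot: [[0.95, 0.312, 0.002], [0.312, -0.95, -0.001], [0.001, 0.002, -1.0]]
force: [0.3, 0.1, -2.4]
opening: 0.158
grasp_force: 30.0
```

Run:
```python
from plan import *
from h import *
s=readout.read_state();print(s['position'],s['tcp_rot'],s['joint_positions'],s['force'],s['moment'])
p,d=viewer.capture("side"); 
cv2.imwrite("pics/s2.png",cv2.resize(p[20:180,250:460,::-1],None,fx=3.7,fy=3.7,interpolation=cv2.INTER_CUBIC))
# estimate offset of rib centre: blade/rib points in tool frame
for n in("side","top"):
    p,d=viewer.capture(n); W=cloud(n,d); L=(W-s['position'])@s['tcp_rot']
    h=cv2.cvtColor(p,cv2.COLOR_RGB2HSV);S,V=h[...,1],h[...,2]
    m=(d>0)&(np.abs(L[...,0])<.15)&(np.abs(L[...,1])<.05)&(np.abs(L[...,2]-.004)<.01)&(S<60)&(V>110)
    l=L[m]; print(n,m.sum(),l.min(0),l.max(0),np.median(l,0))
    for b in(-1,1):
        q=l[(b*l[:,0]>.055)]; print(b,len(q), np.percentile(q,[3,50,97],axis=0) if len(q)>5 else 0)
t=D0+.025*DX+DY*0
R=deckR()
hover=t+DZ*.07
print("t",t, "hover row",row(hover,R),"hover",hover)
```

```text
[ 0.5082 -0.3141  0.192 ] [[ 0.9501  0.312   0.0015]
 [ 0.312  -0.9501 -0.0014]
 [ 0.001   0.0018 -1.    ]] [-42.4247  30.0992  88.0519  -0.0021  61.7306  29.3974] [ 0.2677  0.1067 -2.4105] [-0.0647  0.1143  0.0331]
side 609 [-0.0603 -0.0311  0.0024] [0.0978 0.026  0.0129] [ 0.0443 -0.0182  0.0066]
-1 17 [[-0.06   -0.0286  0.0041]
 [-0.057  -0.0215  0.007 ]
 [-0.0555 -0.0046  0.0109]]
1 256 [[ 0.0567 -0.0277  0.0043]
 [ 0.0764 -0.0067  0.0066]
 [ 0.0961  0.0211  0.0113]]
top 1004 [-0.0987 -0.0285 -0.0032] [0.1014 0.0227 0.0107] [ 0.0552 -0.0098  0.0063]
-1 317 [[-0.097  -0.0273  0.0039]
 [-0.0788 -0.013   0.0062]
 [-0.0563  0.0038  0.0085]]
1 505 [[ 0.0563 -0.0264  0.0042]
 [ 0.0779 -0.0032  0.0064]
 [ 0.0999  0.0207  0.0086]]
t [ 0.5728 -0.0699  0.0625] hover row [ 0.5106 -0.7096  0.2673  0.3294  0.0523  0.1911] hover [ 0.5731 -0.1048  0.1231]
```

View pics/s2.png

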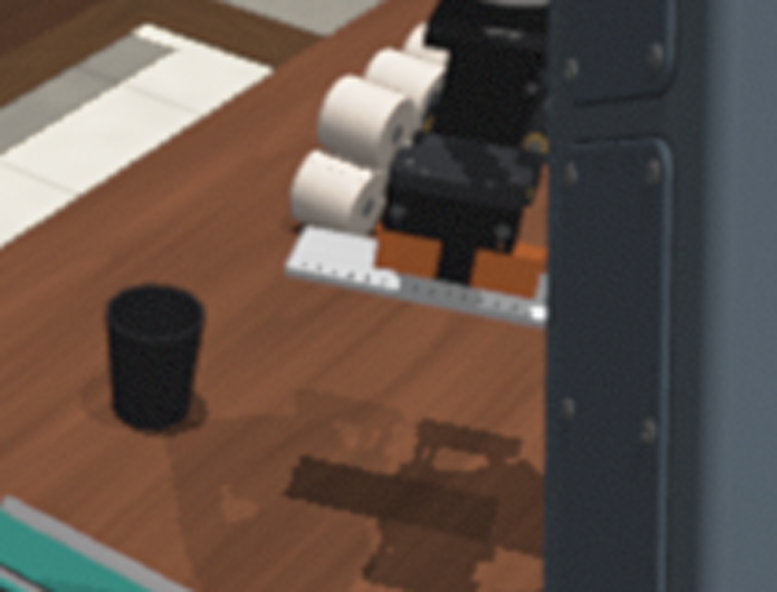

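The straightedge is held level and centred under the fingers, and the cup is untouched. Next I'll move to a hover point 33 mm up the deck, tilted to match the slope.

Run:
```python
from plan import *
print(row(D0+.033*DX+.10*DZ,deckR()), D0+.033*DX+.10*DZ)
```

```text
[ 0.5007 -0.6791  0.1473  0.3294  0.0523  0.1911] [ 0.5732 -0.1129  0.1531]
```

Request:
send_rows(
  moves=[
    [0.03,-0.04,0,0.02,0.003,0.01],
    [0.09,-0.12,0.01,0.06,0.01,0.035],
    [0.16,-0.22,0.03,0.11,0.017,0.06],
    [0.23,-0.32,0.05,0.16,0.025,0.09],
    [0.3,-0.42,0.08,0.21,0.033,0.12],
    [0.37,-0.51,0.1,0.25,0.04,0.145],
    [0.43,-0.59,0.12,0.285,0.045,0.165],
    [0.475,-0.645,0.14,0.315,0.05,0.18],
    [0.495,-0.67,0.147,0.325,0.052,0.19],
    [0.501,-0.679,0.147,0.33,0.052,0.191],
    [0.501,-0.679,0.147,0.33,0.052,0.191],
    [0.501,-0.679,0.147,0.33,0.052,0.191],
  ],
)

```text
time_s: 7.75
position: [0.5743, -0.1142, 0.1544]
tcp_rot: [[1.0, 0.009, -0.003], [0.01, -0.867, 0.498], [0.002, -0.498, -0.867]]
force: [1.0, -0.5, -1.5]
opening: 0.158
grasp_force: 30.0
```

Run:
```python
from plan import *
from h import *
s=readout.read_state();print(s['position'],s['joint_positions'],s['force'],s['opening'],s['grasp_force'])
print("tcp in deck mm",RD.T@(s['position']-D0)*1000)
print("tool axes in deck",RD.T@s['tcp_rot'])
p,d=viewer.capture("side");cv2.imwrite("pics/s3.png",cv2.resize(p[110:290,150:380,::-1],None,fx=3.3,fy=3.3,interpolation=cv2.INTER_CUBIC))
W=cloud("side",d);L=(W-D0)@RD;h=cv2.cvtColor(p,cv2.COLOR_RGB2HSV)
def fit(n):
    p,d=viewer.capture(n); W=cloud(n,d);L=(W-D0)@RD;h=cv2.cvtColor(p,cv2.COLOR_RGB2HSV)
    m=(d>0)&(h[...,1]<60)&(h[...,2]>100)&(abs(L[...,0]-.033)<.04)&(abs(L[...,1])<.12)&(abs(L[...,2]-.095)<.012)
    l=L[m]
    if len(l)>20:
        r=cv2.minAreaRect((l[:,:2]*1000).astype(np.float32)); A=np.c_[l[:,:2],np.ones(len(l))]
        print(n,len(l),r,np.linalg.lstsq(A,l[:,2],rcond=None)[0],l.min(0),l.max(0))
fit("side");fit("top")
```

```text
[ 0.5743 -0.1142  0.1544] [-34.9376  38.4378  85.9903  24.8566  75.3579  43.8591] [ 1.0035 -0.4826 -1.4512] 0.15837894169626152 29.999713199213147
tcp in deck mm [ 32.4791  -1.055  101.7467]
tool axes in deck [[ 0.0011 -1.     -0.002 ]
 [-1.     -0.0011 -0.0017]
 [ 0.0017  0.002  -1.    ]]
side 537 ((33.86466979980469, 1.55340576171875), (57.17725372314453, 201.43325805664062), 0.5178560018539429) [-0.0597 -0.0035  0.0982] [ 0.0048 -0.099   0.0906] [0.0621 0.1022 0.0982]
```

View pics/s3.png

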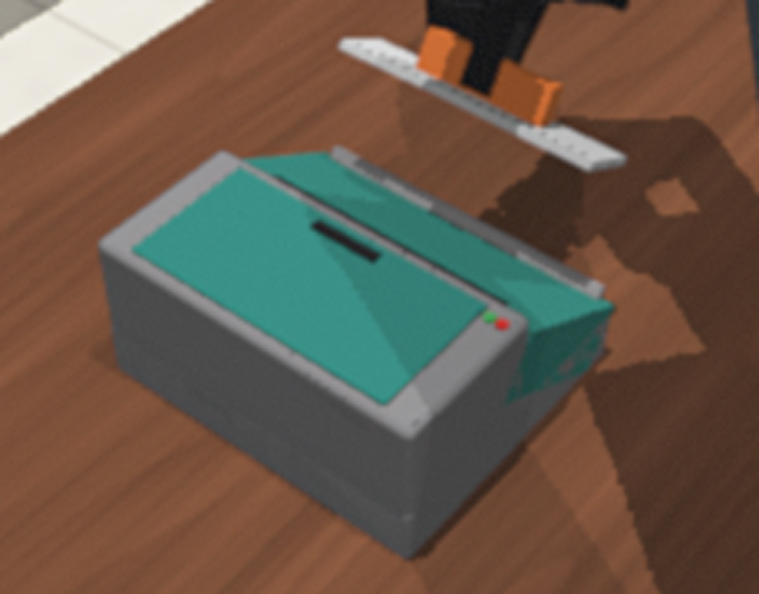

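The crop shows the straightedge parallel above the deck and centred on the bar, which runs from (335,150) to (600,295). I'll go down along the normal to about 7 mm clearance, then creep.

Request:
send_rows(
  moves=[
    [0,0,0.04,0,0,0],
    [0,0,0.1,0,0,0],
    [0,0,0.17,0,0,0],
    [0,0,0.23,0,0,0],
    [0,0,0.28,0,0,0],
    [0,0,0.31,0,0,0],
    [0,0,0.33,0,0,0],
    [0,0,0.335,0,0,0],
    [0,0,0.335,0,0,0],
    [0,0,0.335,0,0,0],
  ],
)

```text
time_s: 8.9
position: [0.5742, -0.0723, 0.0819]
tcp_rot: [[1.0, 0.01, -0.003], [0.01, -0.867, 0.499], [0.002, -0.499, -0.867]]
force: [0.2, 0.8, -0.9]
opening: 0.159
grasp_force: 30.0
```

Request:
send_rows(
  moves=[
    [0,0,0.004,0,0,0],
    [0,0,0.008,0,0,0],
    [0,0,0.012,0,0,0],
    [0,0,0.016,0,0,0],
    [0,0,0.016,0,0,0],
    [0,0,0.016,0,0,0],
  ],
)

```text
time_s: 9.5
position: [0.5737, -0.0698, 0.078]
tcp_rot: [[1.0, 0.009, -0.004], [0.01, -0.866, 0.499], [0.001, -0.499, -0.866]]
force: [0.4, 0.4, -2.3]
opening: 0.161
grasp_force: 30.0
```

```bash
cat > st.py <<'E'
from plan import *
s=readout.read_state();print("tcp deck mm",RD.T@(s['position']-D0)*1000,"F deck",RD.T@s['force'],"M",RD.T@s['moment'])
print(RD.T@s['tcp_rot'],s['time_s'],s['opening'],s['grasp_force'])
E
python3 st.py
```

```text
tcp deck mm [32.819  -0.9562 13.3652] F deck [-0.8251 -0.43   -2.2096] M [ 0.1644  0.5371 -0.0447]
[[ 0.0009 -1.     -0.0008]
 [-1.     -0.0009 -0.001 ]
 [ 0.001   0.0008 -1.    ]] 9.5 0.16057415979733544 29.999598897993565
```

Still free, at about 2.5 mm clearance. I'll creep to contact.

Request:
send_rows(
  moves=[
    [0,0,0.003,0,0,0],
    [0,0,0.006,0,0,0],
    [0,0,0.008,0,0,0],
    [0,0,0.008,0,0,0],
    [0,0,0.008,0,0,0],
  ],
)

```text
time_s: 10.0
position: [0.5738, -0.0688, 0.0763]
tcp_rot: [[1.0, 0.009, -0.004], [0.01, -0.866, 0.499], [0.001, -0.499, -0.866]]
force: [-0.4, 0.8, -2.9]
opening: 0.154
grasp_force: 30.0
```

```bash
python3 st.py
```

```text
tcp deck mm [32.7809 -0.9694 11.3907] F deck [-0.7886  0.3885 -2.9237] M [ 0.1582  0.5533 -0.0571]
[[ 0.0009 -1.     -0.0008]
 [-1.     -0.0009 -0.001 ]
 [ 0.001   0.0008 -1.    ]] 10.0 0.15419715046411617 29.999788287095726
```

Request:
send_rows(
  moves=[
    [0,0,0.003,0,0,0],
    [0,0,0.003,0,0,0],
    [0,0,0.003,0,0,0],
  ],
)

```text
time_s: 10.3
position: [0.5739, -0.0686, 0.0759]
tcp_rot: [[1.0, 0.009, -0.003], [0.01, -0.866, 0.499], [0.002, -0.499, -0.867]]
force: [-0.8, -1.5, 0.2]
opening: 0.158
grasp_force: 30.0
```

Request:
send_rows(
  moves=[
    [0,0,0.003,0,0,0],
    [0,0,0.003,0,0,0],
    [0,0,0.003,0,0,0],
  ],
)

```text
time_s: 10.6
position: [0.5739, -0.0686, 0.0759]
tcp_rot: [[1.0, 0.01, -0.003], [0.01, -0.867, 0.499], [0.002, -0.499, -0.867]]
force: [-1.9, -4.2, 5.9]
opening: 0.156
grasp_force: 30.0
```

```bash
python3 st.py
```

```text
tcp deck mm [32.7295 -1.1261 10.9664] F deck [-0.6858  1.8976  7.2458] M [ 0.5619  0.3439 -0.0816]
[[ 0.0014 -1.     -0.0012]
 [-1.     -0.0014 -0.0016]
 [ 0.0016  0.0012 -1.    ]] 10.6 0.15567906101359089 30.00463016331196
```

Contact: about 7 N along the normal at the expected height. Now I'll slide down the slope towards the bar.

Request:
send_rows(
  moves=[
    [0,0.004,-0.001,0,0,0],
    [0,0.008,-0.001,0,0,0],
    [0,0.012,-0.001,0,0,0],
    [0,0.016,-0.001,0,0,0],
    [0,0.02,-0.001,0,0,0],
    [0,0.02,-0.001,0,0,0],
  ],
)

```text
time_s: 11.2
position: [0.5743, -0.0715, 0.0742]
tcp_rot: [[1.0, 0.009, -0.003], [0.009, -0.865, 0.502], [0.002, -0.502, -0.865]]
force: [-0.5, 0.1, 7.2]
opening: 0.158
grasp_force: 30.0
```

```bash
python3 st.py
```

```text
tcp deck mm [29.3736 -1.4562 10.9758] F deck [3.6951 0.5093 6.2208] M [ 0.3109 -0.1894 -0.1015]
[[ 0.001  -1.      0.0019]
 [-1.     -0.001  -0.0022]
 [ 0.0022 -0.0019 -1.    ]] 11.2 0.15789672444832067 30.002985997125506
```

Request:
send_rows(
  moves=[
    [0,0.002,0,0,0,0],
    [0,0.004,0,0,0,0],
    [0,0.004,0,0,0,0],
  ],
)

```text
time_s: 11.5
position: [0.5743, -0.0723, 0.0737]
tcp_rot: [[1.0, 0.009, -0.003], [0.009, -0.865, 0.502], [0.002, -0.502, -0.865]]
force: [-0.3, -0.2, 6.3]
opening: 0.158
grasp_force: 30.0
```

```bash
python3 st.py
```

```text
tcp deck mm [28.4938 -1.5134 10.9543] F deck [3.0078 0.2865 5.5346] M [ 0.2828 -0.1866 -0.1225]
[[ 0.001  -1.      0.0021]
 [-1.     -0.001  -0.0022]
 [ 0.0022 -0.0021 -1.    ]] 11.5 0.15772661008607688 30.002876264043152
```

Request:
send_rows(
  moves=[
    [0,0.002,0,0,0,0],
    [0,0.004,0,0,0,0],
    [0,0.006,0,0,0,0],
    [0,0.008,0,0,0,0],
    [0,0.008,0,0,0,0],
  ],
)

```text
time_s: 12.0
position: [0.5744, -0.0741, 0.0727]
tcp_rot: [[1.0, 0.009, -0.002], [0.009, -0.865, 0.502], [0.003, -0.502, -0.865]]
force: [-0.2, -0.1, 6.5]
opening: 0.159
grasp_force: 30.0
```

```bash
python3 st.py
```

```text
tcp deck mm [26.3899 -1.5752 10.9934] F deck [3.1568 0.1524 5.6496] M [ 0.2349 -0.1754 -0.1338]
[[ 0.001  -1.      0.0019]
 [-1.     -0.001  -0.0024]
 [ 0.0024 -0.0019 -1.    ]] 12.0 0.15860008538719303 30.002656693104655
```

Request:
send_rows(
  moves=[
    [0,0.002,0,0,0,0],
    [0,0.004,0,0,0,0],
    [0,0.004,0,0,0,0],
  ],
)

```text
time_s: 12.3
position: [0.5744, -0.075, 0.0722]
tcp_rot: [[1.0, 0.009, -0.002], [0.009, -0.865, 0.502], [0.003, -0.502, -0.865]]
force: [-0.7, 1.0, 7.2]
opening: 0.161
grasp_force: 30.0
```

```bash
python3 st.py
```

```text
tcp deck mm [25.4017 -1.5913 10.9661] F deck [4.4695 0.729  5.788 ] M [ 0.2619 -0.214  -0.0938]
[[ 0.001  -1.      0.0019]
 [-1.     -0.001  -0.0024]
 [ 0.0024 -0.0019 -1.    ]] 12.3 0.1612553447601894 30.002638797741383
```

Request:
send_rows(
  moves=[
    [0,0.002,0,0,0,0],
    [0,0.004,0,0,0,0],
    [0,0.004,0,0,0,0],
  ],
)

```text
time_s: 12.6
position: [0.5745, -0.0756, 0.0718]
tcp_rot: [[1.0, 0.009, -0.002], [0.009, -0.865, 0.502], [0.003, -0.502, -0.865]]
force: [0.8, 1.5, 6.7]
opening: 0.159
grasp_force: 30.0
```

```bash
python3 st.py
```

```text
tcp deck mm [24.6596 -1.6232 10.9858] F deck [ 4.639  -0.8424  5.0779] M [ 0.2626 -0.2614 -0.1503]
[[ 0.0009 -1.      0.0024]
 [-1.     -0.0009 -0.0024]
 [ 0.0024 -0.0024 -1.    ]] 12.6 0.1587225740713647 30.0042390008457
```

Request:
send_rows(
  moves=[
    [0,0.002,0,0,0,0],
    [0,0.004,0,0,0,0],
    [0,0.004,0,0,0,0],
  ],
)

```text
time_s: 12.9
position: [0.5745, -0.0757, 0.0719]
tcp_rot: [[1.0, 0.009, -0.002], [0.009, -0.864, 0.504], [0.002, -0.504, -0.864]]
force: [0.8, 2.5, 9.5]
opening: 0.157
grasp_force: 30.0
```

```bash
python3 st.py
```

```text
tcp deck mm [24.6116 -1.615  11.0381] F deck [ 6.8648 -0.8395  6.967 ] M [ 0.1426 -0.6647 -0.1026]
[[ 0.0007 -1.      0.0043]
 [-1.     -0.0007 -0.0024]
 [ 0.0024 -0.0043 -1.    ]] 12.9 0.15727651299070683 30.005125743336976
```

The straightedge has stopped at x ≈ 24.6 mm with the push force rising, so it is against the bar. I'll push slightly more to seat it, check yaw, then release.

Request:
send_rows(
  moves=[
    [0,0.004,0,0,0,0],
    [0,0.004,0,0,0,0],
    [0,0.004,0,0,0,0],
  ],
)

```text
time_s: 13.2
position: [0.5745, -0.0757, 0.0719]
tcp_rot: [[1.0, 0.009, -0.003], [0.009, -0.863, 0.505], [0.002, -0.505, -0.863]]
force: [0.8, 4.3, 10.2]
opening: 0.161
grasp_force: 30.0
```

```bash
python3 st.py
python3 - <<'E'
from h import *
p,d=viewer.capture("side");cv2.imwrite("pics/s4.png",cv2.resize(p[140:240,215:345,::-1],None,fx=6,fy=5.9,interpolation=cv2.INTER_CUBIC))
E
```

```text
tcp deck mm [24.5767 -1.6245 11.0718] F deck [ 8.8263 -0.794   6.6866] M [ 0.2381 -1.0233 -0.0987]
[[ 0.0007 -1.      0.0061]
 [-1.     -0.0007 -0.0023]
 [ 0.0023 -0.0061 -1.    ]] 13.2 0.1608898106183331 30.004040852654725
```

View pics/s4.png

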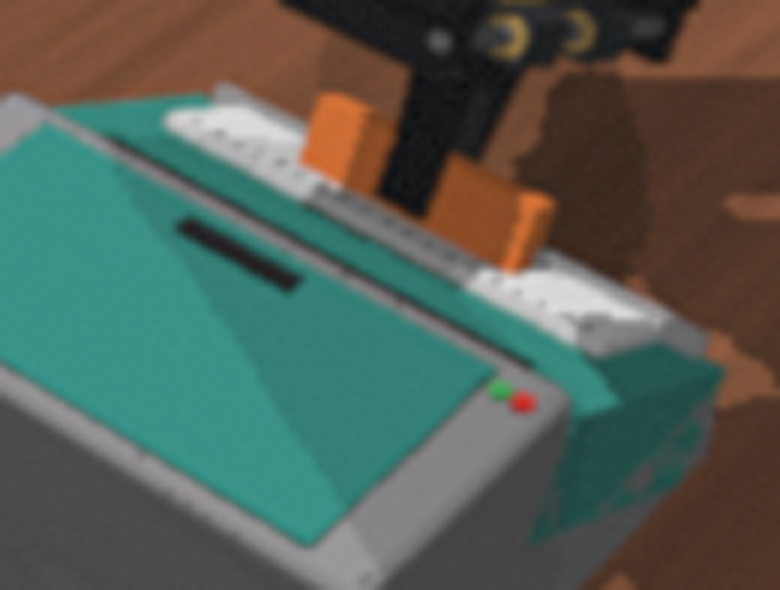

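The crop shows the straightedge lying flat, its lower edge parallel with and against the bar, which runs from (215,85) to (705,340). I'll ease the load, open slightly, then retreat along the normal.

Request:
send_rows(
  moves=[
    [0,-0.003,0,0,0,0],
    [0,-0.003,0,0,0,0],
  ],
)

```text
time_s: 13.45
position: [0.5745, -0.0757, 0.0719]
tcp_rot: [[1.0, 0.009, -0.003], [0.009, -0.864, 0.504], [0.002, -0.504, -0.864]]
force: [0.7, 2.7, 9.1]
opening: 0.159
grasp_force: 30.0
```

Request:
send_rows(
  grip=0.26,
  moves=[
    [0,0,0,0,0,0],
    [0,0,0,0,0,0],
    [0,0,0,0,0,0],
    [0,0,0,0,0,0],
    [0,0,0,0,0,0],
  ],
)

```text
time_s: 13.95
position: [0.5738, -0.0779, 0.0693]
tcp_rot: [[1.0, 0.009, -0.004], [0.01, -0.866, 0.499], [0.001, -0.499, -0.866]]
force: [-0.5, -0.2, 0.2]
opening: 0.256
grasp_force: 0.0
```

```bash
python3 st.py
```

```text
tcp deck mm [21.3913 -0.8803  9.9448] F deck [-0.0693  0.5001  0.2135] M [ 0.1284  0.3581 -0.1277]
[[ 0.0005 -1.     -0.0007]
 [-1.     -0.0005 -0.0008]
 [ 0.0008  0.0007 -1.    ]] 13.95 0.25638584823870025 0.0
```

Released. The tool sprang 3 mm down the slope, so I'll recentre it over the rib before retreating.

Request:
send_rows(
  moves=[
    [0,-0.006,0,0,0,0],
    [0,-0.012,0,0,0,0],
    [0,-0.012,0,0,0,0],
    [0,-0.012,-0.04,0,0,0],
    [0,-0.012,-0.1,0,0,0],
    [0,-0.012,-0.2,0,0,0],
    [0,-0.012,-0.35,0,0,0],
    [0,-0.012,-0.5,0,0,0],
    [0,-0.012,-0.6,0,0,0],
    [0,-0.012,-0.6,0,0,0],
  ],
)

```text
time_s: 14.95
position: [0.5767, -0.1542, 0.2055]
tcp_rot: [[1.0, 0.011, 0.005], [0.007, -0.87, 0.493], [0.01, -0.493, -0.87]]
force: [0.5, 0.2, -1.1]
opening: 0.259
grasp_force: 0.0
```

Request:
send_rows(
  moves=[
    [0,0.1,-0.1,0,0,0],
    [0,0.25,-0.15,0,0,0],
    [0,0.4,-0.2,0,0,0],
    [0,0.5,-0.2,0,0,0],
    [0,0.5,-0.2,0,0,0],
    [0,0.5,-0.2,0,0,0],
  ],
)

```text
time_s: 15.55
position: [0.575, -0.2828, 0.1812]
tcp_rot: [[1.0, 0.008, -0.005], [0.009, -0.865, 0.502], [-0.0, -0.502, -0.865]]
force: [0.3, 0.5, 0.8]
opening: 0.259
grasp_force: 0.0
```

```bash
python3 st.py
python3 - <<'E'
from h import *
from plan import *
for n in("side","top"):
    p,d=viewer.capture(n); W=cloud(n,d);L=(W-D0)@RD;h=cv2.cvtColor(p,cv2.COLOR_RGB2HSV)
    if n=="top": cv2.imwrite("pics/f.png",cv2.resize(p[125:265,195:345,::-1],None,fx=4,fy=4,interpolation=cv2.INTER_CUBIC))
    a=(d>0)&(abs(L[...,0]-.03)<.045)&(abs(L[...,1])<.13)
    m=a&(h[...,1]>140)&(h[...,0]>6)&(h[...,0]<20)&(L[...,2]>.025); l=L[m]
    if len(l)>9: print(n,"rib",cv2.minAreaRect((l[:,:2]*1000).astype(np.float32)),np.median(l[:,2]))
    m=a&(h[...,1]<50)&(h[...,2]>120)&(abs(L[...,2]-.006)<.008)&(L[...,0]>.003); l=L[m]
    if len(l)>9: print(n,"blade",cv2.minAreaRect((l[:,:2]*1000).astype(np.float32)),np.median(l[:,2]),np.linalg.lstsq(np.c_[l[:,:2],np.ones(len(l))],l[:,2],rcond=None)[0])
E
```

```text
tcp deck mm [-100.0336   -0.1886  209.2644] F deck [ 0.8722 -0.3201  0.4387] M [ 0.1487  0.333  -0.039 ]
[[-0.0005 -1.      0.0018]
 [-1.      0.0005  0.0001]
 [-0.0001 -0.0018 -1.    ]] 15.55 0.2586418734872306 0.0
side rib ((25.079174041748047, 1.9660568237304688), (101.03356170654297, 19.314693450927734), 89.4311752319336) 0.03164686366614327
side blade ((29.224430084228516, 4.0575714111328125), (52.427337646484375, 225.23086547851562), 0.002599396277219057) 0.005539456893642238 [-0.0713  0.      0.0074]
top rib ((11.872360229492188, -2.089611053466797), (47.02524185180664, 99.04383850097656), 0.008814970031380653) 0.033412897598402436
top blade ((28.282503128051758, -3.4533538818359375), (202.3861083984375, 50.337589263916016), 89.96759796142578) 0.00563269836833012 [-0.028   0.0001  0.0064]
```

View pics/f.png

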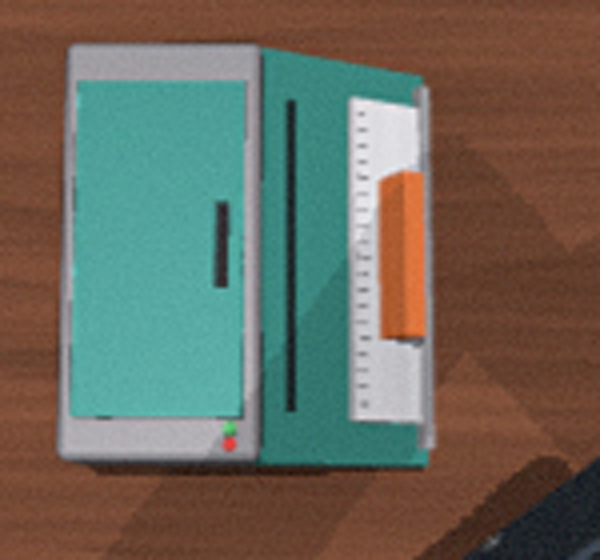

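The top view shows the blade's lower edge against the bar along its full length, from (418,105) to (423,425), centred and with the rib up. The stop at the bar and the final rib position agree at about 25 mm, so I'll hand in.

```bash
python3 -c "
from rig import ticket
print(ticket.hand_in())"
```

```text
the job is handed in; nothing more can be done
None
```

I laid the straightedge flat on the teal deck with one long edge against the tear bar, centred to within a few millimetres, then released it and handed the job in at about 15.7 s; the hand-in returned no verdict.

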